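Release the locked incubator drawer with the release key

ROBOT

A 7-joint arm with a two-finger parallel gripper is mounted at the origin on the work surface. World frame = base frame: x ahead of the robot, y to its left, z up, the work surface at z = 0. Lengths are in m, angles in rad, forces in N, time in s.
With the tool pointing down it reaches from about 0.4 to 0.925 m from the base axis. Payload 4.1 kg.
Tool frame: the origin (TCP) lies at the very end of the fingers, on their centre line; the grasp point (between the pads) lies 19 mm behind it; z points along the fingers, y is the line along which they close (so a half turn about z gives the same grasp; the last joint's range is limited). The gripper opens to 85 mm and grips with 20 to 120 N. Pads are 22 mm wide; open, the fingers measure 114 mm over their backs; the gripper's body (76 mm by 85 mm) begins 54 mm behind the grasp point. The pads swing forward as they close: fully open they stand 13 mm farther back than shut.
Start: joints at [-1.316, 0.398, 0.045, 1.537, -0.019, 1.207, -0.051], TCP at [0.225, 0.61, 0.231] pointing down, gripper open.
Joint ranges: [-2.82, 2.82], [-0.49, 2.23], [-1.37, 1.46], [0, 2.46], [-1.36, 4.5], [0.23, 2], [-2.94, 2.94]. Speed limits (rad/s): [2.57, 2.57, 3.14, 3.14, 3.14, 3.14, 3.14].

INTERFACE

Orientations are given as a rotation vector (axis times angle).
In Python, from cell import r gives the robot as it stands. The module is installed in compiled form; this text tells all that it offers. Calls block until the motion is done:
- r.move_pose(position, orientation): joint-space move of the TCP to a pose.
- r.move_straight(position, speed=0.15, rot=None, threshold=None): straight line of the TCP; rot=None keeps the orientation; speed is the mean speed in m/s. With threshold (N) it stops when the force on the tool has changed by that much, and returns True; else False.
- r.move_j(angles): joint-space move.
- r.move_gripper(opening, newtons=None): finger opening in m; newtons is the grip in N (None keeps the last); returns when the fingers have stopped.
- r.hold(seconds).
- r.ik(position, orientation): joint angles nearest the present ones, or None.
- r.state(): the state.
- r.grab_frame(name): name is "scene" or "top"; returns a dict with "color" (420x560x3 uint8, red, green, blue), "camera_matrix" (3x3 intrinsics, pixels), "camera_from_world" (4x4, takes a point from world to camera coordinates). Camera axes: x right, y up, looking along -z (the intrinsics and any distortion apply to the point x, -y, -z); pixel columns grow to the right and rows downward; lengths in m; the calibration is good to about 2 mm. A picture is of the moment at which its call begins. There is no depth.
A pose or a line that the arm cannot do raises r.PlanningError and nothing moves.
- r.sign_off(): hands the job in; it is judged then, once.
The state is a dict: "clock": time; "joint_pos": joint angles; "joint_vel": joint speeds; "effort": joint torques, N m; "position": TCP position; "tool_rot": TCP orientation; "ft_force": force on the tool from outside, world axes, zero at the start; "torque": the same for the moment, N m; "finger_gap": finger opening in m; "finger_force": force on a finger pad.
Only numpy, scipy, OpenCV 4.12 (cv2) and the standard library are available. Lean on these libraries where they do the work, as an engineer would, in place of code of your own. Each camera call takes 0.05 s, during which the arm holds its last target. There are 200 camera calls.

TASK

The bench incubator has lost power and its sample drawer is locked. Take the release key from its holder, push its thin rod straight down the small round hole in the incubator's top until the hidden latch trips and the drawer springs ajar, and then pull the drawer fully open and put the key back, fully down in its holder, in whichever order you like. Do not disturb the tube rack, the bottle or the beaker.

Things in the scene. Friction and masses are not known exactly. Their poses are not given: they have to be found in the camera images.
- incubator: White box-shaped bench incubator, fixed, 300 mm deep (x), 220 mm wide (y), 110 mm high. Origin: centre of its underside. Axes: x from its front to its back, y to its left as seen from the robot, z up. Its front, 150 mm from the origin, faces the robot, a little yawed. The drawer fills the front but for a 45 mm strip at its left.
- hole (a point): Small round access hole, 16 mm wide, in the incubator's top near its front left corner, inside a dark steel ring 30 mm across. The point is the centre of its mouth, 112 mm above the bench, 50 mm behind the incubator's front, 25 mm in from its left side. Axes as the incubator's. The rod goes straight down.
- latch (a joint): Travel in m of the hidden spring plunger straight under the hole: 0 at rest, 0.014 at its stop. Its flat cap, 26 mm across, lies 30 mm below the hole's mouth. It takes 3 N to start and about 7 N at the stop. About 0.007 to 0.009 frees the drawer (rod tip about 39 mm below the mouth). It springs back up when let go.
- drawer_edge (a point): Middle of the top edge of the drawer's grey front panel, 100 mm above the bench; moves with the drawer. Axes as the incubator's; the drawer opens along -x. The panel is 12 mm thick (the point is mid-thickness), 158 mm wide, its underside 18 mm above the bench. Shut, it is flush with the incubator's front and under the edge of its top, with nothing to hold.
- drawer (a joint): Drawer travel in m: 0 shut and locked; once freed a spring pushes it to about 0.06; 0.14 fully open, at a stop. It takes 1 to 3 N to pull and stays where it is left. Behind the panel the drawer is open above: 48 mm free in x before a fixed sample block, floor 24 mm above the bench, so a shut gripper fits down behind the panel of the ajar drawer to pull it.
- key_handle (a point): Release key, loose, about 80 g: flat black handle with a thin steel rod down from the middle of its lower edge. The point is the handle's centre. Handle 10 mm thick (x), 60 mm wide (y), 62 mm high (z), top edge 31 mm above the point. Rod 6 mm thick, 75 mm long, tip 106 mm below the point. It starts upright in the holder with the handle's upper 32 mm showing.
- key_tip (a point): Lower end of the key's rod, on its axis; 10 mm above the bench when the key is seated in the holder. Same axes as the handle.
- slot (a point): Centre of the mouth of the key holder's slot, 115 mm above the bench. The holder is a white fixed block 50 (x) by 100 (y) by 115 mm high; the slot is 16 mm (x) by 66 mm (y). The handle rests on two ledges 30 mm down the slot; the rod hangs between them in a space 30 mm (y) by 16 mm (x) open to the bench. It stands left or right of the incubator's front.
- rack: Bystander: blue tube rack 100 x 160 mm, 80 mm high over its red-capped tubes, loose; origin at the centre of its underside.
- bottle: Bystander: amber bottle with a red cap, 72 mm across, 170 mm high, loose; origin at the centre of its underside.
- beaker: Bystander: glass beaker, 80 mm across, 100 mm high, loose; origin at the centre of its underside.
Things that resemble listed ones, but are neither listed nor needed, are in the scene too. Of the things shaped like the part that bears slot, the white one is meant.

How it is judged:
On the way, in this order (a step that is already met when the one before it is completed fails the run):
1. the key is lifted clear of its holder (z of key_tip in the frame of slot above 0 m), for 0.1 s.
2. the drawer has sprung ajar with the key's rod in the access hole (value of joint drawer above 0.02 m and z of key_tip in the frame of hole below -0.02 m and horizontal distance between key_tip and hole below 0.02 m), for 0.05 s.
At the end, for the whole second after the job is handed in: The drawer is open by more than 125 of its 140 mm and at rest, and the key stands in its holder: rod tip at least 99 mm below the holder's top (105 mm is fully seated), handle within 12 mm of the slot's centre, tilted less than 0.2 rad (value of joint drawer above 0.125 m and z of key_tip in the frame of slot below -0.099 m and horizontal distance between key_handle and slot below 0.012 m and angle between key_handle's own z axis and vertical below 0.2 rad and velocity of joint drawer below 0.01 m/s); the robot touches nothing.
It fails at once if the tube rack is disturbed (moved more than 25 mm) (distance of rack from where it was at the start of the episode above 0.025 m).
It fails at once if the bottle is disturbed (moved more than 25 mm) (distance of bottle from where it was at the start of the episode above 0.025 m).
It fails at once if the beaker is disturbed (moved more than 25 mm) (distance of beaker from where it was at the start of the episode above 0.025 m).
It also fails if it takes over 64 s, if anything falls off the work surface, if the arm or the gripper's body presses on something with over 40 N, if the wrist force passes 120 N, or if a joint passes its speed limit or range.

## Working session

There is one attempt and no reset: what is moved stays moved. The work goes in short steps, each a Python script; the robot and the scene stay as the last script left them, time stands still between calls to the robot, and variables do not carry over. Pictures are saved under pics/ and viewed, at most 10 in all, crops included, and the job is handed in when it is done.

```bash
mkdir -p pics
python3 - <<'E'
from cell import r
import cv2,numpy as np
for n in("scene","top"):
    f=r.grab_frame(n); cv2.imwrite(f"pics/{n}0.png",f["color"][:,:,::-1]); np.savez(f"pics/{n}0.npz",**f)
    print(n,f["camera_matrix"].round(1).tolist(),f["camera_from_world"].round(3).tolist(),[k for k in f])
s=r.state();print(s["clock"],s["position"],s["tool_rot"],s["finger_gap"],s["ft_force"])
E
```

```text
scene [[508.2, 0.0, 282.8], [0.0, 508.2, 215.8], [0.0, 0.0, 1.0]] [[0.024, 1.0, -0.01, -0.087], [-0.777, 0.026, 0.629, 0.378], [0.629, -0.007, 0.777, -1.642], [0.0, 0.0, 0.0, 1.0]] ['color', 'camera_matrix', 'camera_from_world']
top [[419.2, 0.0, 278.0], [0.0, 419.2, 213.9], [0.0, 0.0, 1.0]] [[0.025, -1.0, 0.014, 0.038], [0.995, 0.027, 0.097, -0.57], [-0.098, 0.012, 0.995, -1.082], [0.0, 0.0, 0.0, 1.0]] ['color', 'camera_matrix', 'camera_from_world']
0.1 [0.22498784 0.60921213 0.2303565 ] [-5.52657290e-01 -3.09240167e+00  2.79005969e-03] 0.08542254229847357 [ 1.62443905  0.43173628 -0.23782014]
```

View pics/scene0.png

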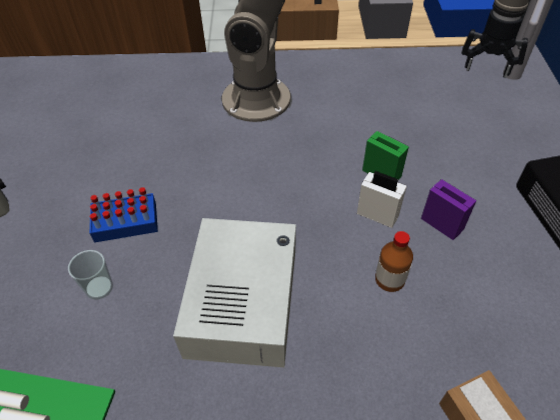

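View pics/top0.png

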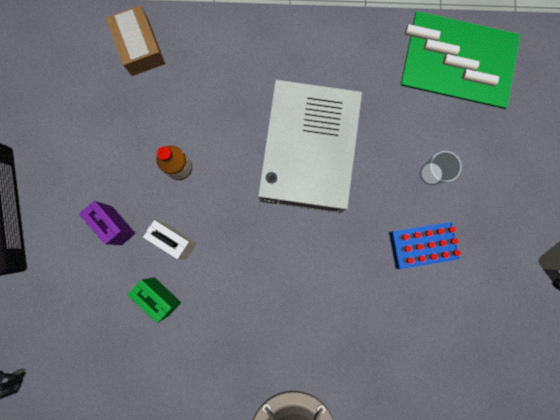

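Three holder-shaped things in the top view: white (167,240) with a dark handle in it, green (153,299) and purple (107,223). The task says the white one is meant, and it is also the one holding the key. The incubator hole is the dark ring at (271,178) in top and (283,241) in scene. I'll confirm with a crop and measure.

```bash
cat > h.py <<'E'
import numpy as np,cv2
def cam(f): return np.array(f["camera_matrix"]),np.array(f["camera_from_world"])
def ray(f,uv):
    K,T=cam(f); d=np.linalg.solve(K,[uv[0],uv[1],1.]); d=np.array([d[0],-d[1],-d[2]])
    R=T[:3,:3]; return -R.T@T[:3,3], R.T@d
def plane(f,uv,z):
    o,d=ray(f,uv); return o+d*(z-o[2])/d[2]
def tri(f,a,g,b):
    o,d=ray(f,a);p,e=ray(g,b); s,t=np.linalg.lstsq(np.c_[d,-e],p-o,rcond=None)[0]
    return (o+s*d+p+t*e)/2,np.linalg.norm(o+s*d-p-t*e)
def proj(f,P):
    K,T=cam(f); c=T[:3,:3]@np.array(P)+T[:3,3]; q=K@[c[0],-c[1],-c[2]]; return q[:2]/q[2]
def blobs(m,roi,mina=5):
    x0,y0,x1,y1=roi; z=np.zeros(m.shape,np.uint8); z[y0:y1,x0:x1]=m[y0:y1,x0:x1]
    c,_=cv2.findContours(z,cv2.RETR_EXTERNAL,cv2.CHAIN_APPROX_NONE)
    return sorted([k for k in c if cv2.contourArea(k)>=mina],key=cv2.contourArea,reverse=True)
E
python3 - <<'E'
from h import *
S=dict(np.load("pics/scene0.npz"));T=dict(np.load("pics/top0.npz"))
np.set_printoptions(precision=4,suppress=True)
rois=dict(S=((345,165,415,230),(272,232,295,250)),T=((138,212,200,265),(260,168,284,188)))
tiles=[]
for n,f in(("S",S),("T",T)):
    c=f["color"];v=c.max(2)
    hr,rr=rois[n]
    for lab,m,roi in(("dark",v<45,hr),("ring",v<90,rr),("white",(v>120)&(v-c.min(2).astype(int)<40),hr),("brightwhite",(v>185)&(v-c.min(2).astype(int)<40),hr)):
        for k in blobs(m.astype(np.uint8),roi)[:2]:
            M=cv2.moments(k);print(n,lab,cv2.contourArea(k),round(M['m10']/M['m00'],1),round(M['m01']/M['m00'],1),cv2.boundingRect(k),cv2.minAreaRect(k),cv2.approxPolyDP(k,3,True)[:,0].tolist() if 'w' in lab else '')
    x0,y0,x1,y1=hr; tiles.append(cv2.resize(c[y0-5:y0+60,x0-5:x0+65],None,fx=5.5,fy=5.5,interpolation=cv2.INTER_NEAREST)[:,:,::-1])
cv2.imwrite("pics/crop.png",np.hstack(tiles))
E
```

```text
S dark 329.5 387.0 179.2 (372, 165, 32, 26) ((387.15460205078125, 173.59793090820312), (25.702898025512695, 27.426000595092773), 21.037511825561523) 
S ring 72.5 282.8 240.5 (278, 236, 11, 10) ((283.0, 240.5), (9.0, 10.0), 90.0) 
S white 3343.0 376.3 201.0 (345, 165, 70, 65) ((379.5, 197.0), (64.0, 69.0), 90.0) [[345, 165], [345, 229], [414, 229], [414, 208], [410, 208], [414, 200], [405, 195], [394, 228], [390, 228], [397, 200], [405, 188], [408, 194], [414, 193], [414, 165], [405, 165], [395, 192], [371, 183], [373, 173], [363, 173], [361, 165]]
S brightwhite 273.5 383.7 187.0 (362, 172, 44, 27) ((383.5773010253906, 184.79896545410156), (41.56977462768555, 15.005324363708496), 21.03750991821289) [[362, 183], [397, 198], [405, 187], [397, 183], [393, 192], [369, 182], [369, 172]]
T dark 85.0 165.1 239.0 (152, 232, 25, 15) ((164.33267211914062, 238.47328186035156), (26.699649810791016, 4.5389404296875), 32.2756462097168) 
T ring 64.0 271.0 177.4 (266, 173, 11, 10) ((271.0000305175781, 177.50001525878906), (9.192388534545898, 9.192388534545898), 45.0) 
T white 3163.5 168.6 238.0 (138, 212, 62, 53) ((168.49998474121094, 238.0), (60.99999237060547, 51.99999237060547), -0.0) [[138, 212], [138, 264], [199, 264], [199, 212]]
T brightwhite 777.5 165.3 239.1 (144, 221, 44, 38) ((165.09396362304688, 239.009521484375), (41.28349304199219, 20.416460037231445), 32.347442626953125) [[153, 221], [144, 237], [176, 258], [187, 241]]
```

View pics/crop.png

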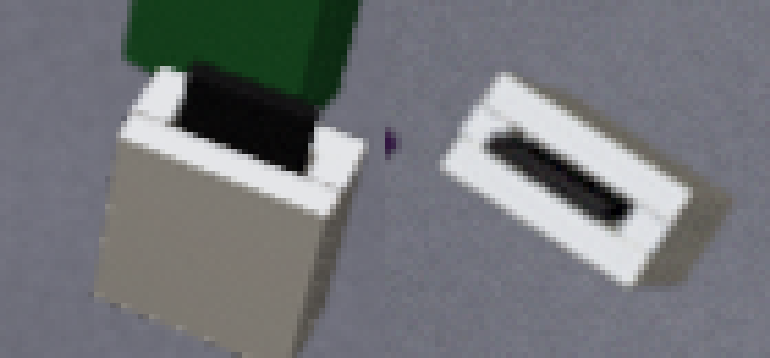

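The crop confirms it: the white block holds the black handle, centre about (384,185) in scene and (165,239) in top. The others are green and purple. Triangulating now.

Run:
```python
from h import *
S=dict(np.load("pics/scene0.npz"));T=dict(np.load("pics/top0.npz"))
np.set_printoptions(precision=4,suppress=True)
P=[]
for s,t in(((362.2,184.5),(187,241)),((399.5,198.7),(153,221)),((406.9,186.9),(144,237)),((369.1,172.4),(176,258))):
    p,e=tri(S,s,T,t);P.append(p);print("corner",p,e)
print("slot tri",np.mean(P,0)); c=plane(T,(165.1,239.0),.115);print("slot plane",c)
a=[plane(T,u,.115)[:2] for u in((153,221),(187,241),(144,237),(176,258))]
d=a[0]-a[1]+a[2]-a[3];print("long axis yaw",np.arctan2(d[1],d[0]), "len",np.linalg.norm(d)/2)
print("handle top plane .147", plane(T,(164.3,238.5),.147), plane(S,(392,177),.147))
print("hole tri",tri(S,(282.8,240.5),T,(271,177.4)),"plane",plane(S,(282.8,240.5),.112),plane(T,(271,177.4),.112))
for n,f,roi in(("T",T,(250,70,375,215)),("S",S,(170,210,305,370))):
    c=f["color"];v=c.max(2).astype(int)
    for th in(150,170,185):
        b=blobs(((v>th)&(v-c.min(2)<40)).astype(np.uint8),roi)[:1]
        for k in b: 
            q=cv2.approxPolyDP(cv2.convexHull(k),6,True)[:,0];print(n,th,q.tolist(),[plane(f,u,.11)[:2].round(3).tolist() for u in q])
print("bottle cap",plane(T,(164,153),.17),plane(S,(401,239),.165),"beaker",plane(T,(446,166),.1),"purple",plane(T,(105,220),.115),"green",plane(T,(151,297),.115))
print(plane(T,(425,245),.06))
```

```text
corner [0.4885 0.2716 0.1133] 0.0008582378428335423
corner [0.5349 0.3565 0.1105] 0.0016178687316285923
corner [0.4957 0.3794 0.1079] 0.0031750368500759445
corner [0.4469 0.2953 0.1123] 0.0029738586853364246
slot tri [0.4915 0.3257 0.111 ]
slot plane [0.4919 0.3246 0.115 ]
long axis yaw 1.0468580519705042 len 0.09453317819086805
handle top plane .147 [0.492  0.3184 0.147 ] [0.4974 0.3379 0.147 ]
hole tri (array([0.6505, 0.0726, 0.1104]), np.float64(0.00135606199398867)) plane [0.6516 0.072  0.112 ] [0.6502 0.0733 0.112 ]
T 150 [[276, 80], [361, 92], [347, 208], [258, 195]] [[0.9, 0.067], [0.876, -0.148], [0.58, -0.115], [0.606, 0.104]]
T 170 [[277, 80], [360, 92], [346, 207], [259, 195]] [[0.9, 0.065], [0.876, -0.146], [0.582, -0.113], [0.606, 0.102]]
T 185 [[276, 81], [360, 93], [346, 207], [259, 195]] [[0.898, 0.067], [0.873, -0.146], [0.582, -0.113], [0.606, 0.102]]
S 150 [[202, 218], [295, 224], [283, 344], [173, 335]] [[0.579, -0.116], [0.604, 0.101], [0.9, 0.066], [0.875, -0.151]]
S 170 [[203, 218], [294, 224], [283, 344], [173, 335]] [[0.579, -0.114], [0.604, 0.099], [0.9, 0.066], [0.875, -0.151]]
S 185 [[203, 219], [294, 225], [282, 344], [174, 335]] [[0.582, -0.113], [0.607, 0.099], [0.9, 0.064], [0.875, -0.149]]
bottle cap [0.6899 0.3235 0.17  ] [0.6945 0.3227 0.165 ] beaker [ 0.6938 -0.3657  0.1   ] purple [0.534  0.4717 0.115 ] green [0.3533 0.3509 0.115 ]
[ 0.4955 -0.3254  0.06  ]
```

```bash
cat >> h.py <<'E'
from scipy.spatial.transform import Rotation as Ro
def down(yaw):  # tool y along heading yaw, z down
    y=np.array([np.cos(yaw),np.sin(yaw),0]);z=np.array([0,0,-1.]);return Ro.from_matrix(np.c_[np.cross(y,z),y,z]).as_rotvec()
def snap(r,n,tag):
    f=r.grab_frame(n);cv2.imwrite(f"pics/{n}{tag}.png",f["color"][:,:,::-1]);np.savez(f"pics/{n}{tag}.npz",**f);return f
E
python3 - <<'E'
from h import *
from cell import r
np.set_printoptions(precision=3,suppress=True)
for k in(0,1):
    o=down(-.524+k*np.pi);print(k,[r.ik(p,o) for p in((.492,.325,.25),(.492,.325,.118),(.651,.073,.25),(.651,.073,.178))])
qs={k:r.ik((.492,.325,.25),down(-.524+k*np.pi)) for k in(0,1)}
q0=np.array(r.state()["joint_pos"])
k=min((k for k in qs if qs[k] is not None),key=lambda k:np.abs(np.array(qs[k])-q0).max())
o=down(-.524+k*np.pi);print("use",k)
r.move_gripper(.045)
r.move_pose((.492,.325,.25),o)
s=r.state();print(s["clock"],s["position"],s["finger_gap"])
snap(r,"top","1");snap(r,"scene","1")
a=cv2.imread("pics/top1.png")[190:290,110:230];b=cv2.imread("pics/scene1.png")[120:220,330:450]
cv2.imwrite("pics/c1.png",np.hstack([cv2.resize(x,(396,330)) for x in(a,b)]))
E
```

```text
0 [array([-1.049,  0.306,  0.495,  1.672, -0.154,  1.203, -1.042]), array([-1.021,  0.44 ,  0.472,  1.814, -0.241,  0.945, -0.969]), array([-0.718,  0.503,  0.794,  1.514, -0.367,  1.279, -0.404]), array([-0.704,  0.563,  0.769,  1.599, -0.419,  1.152, -0.363])]
1 [array([-0.666,  0.277,  0.012,  1.662, -0.004,  1.203,  1.964]), array([-0.623,  0.4  , -0.042,  1.803,  0.02 ,  0.939,  1.944]), array([-0.367,  0.406,  0.263,  1.504, -0.109,  1.246,  2.528]), array([-0.33 ,  0.456,  0.211,  1.588, -0.103,  1.108,  2.524])]
use 0
2.025 [0.491 0.327 0.25 ] 0.04482508212530126
```

View pics/c1.png

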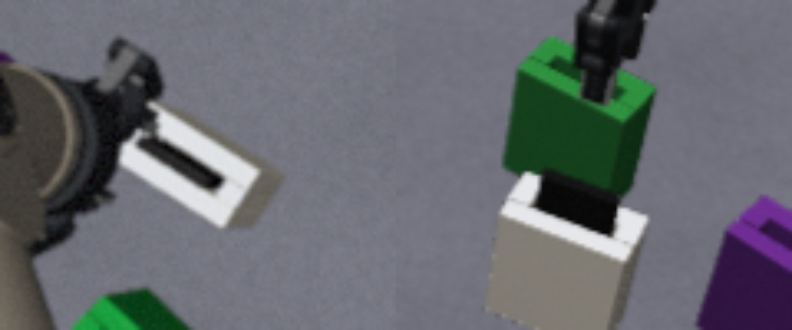

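The gripper stands above the white holder with the fingers astride the handle's thin side (crop: handle about (180,163) left, (580,203) right). Descend and grip.

Run:
```python
from h import *
from cell import r
np.set_printoptions(precision=4,suppress=True)
r.move_straight((.492,.325,.15),.12)
print(r.move_straight((.492,.325,.119),.05,threshold=6))
s=r.state();print(s["position"],s["ft_force"])
r.move_gripper(0,50)
s=r.state();print(s["clock"],s["position"],s["finger_gap"],s["finger_force"],s["ft_force"])
p=s["position"]
r.move_straight((.492,.325,.27),.12)
s=r.state();print(s["clock"],s["position"],s["finger_gap"],s["finger_force"],s["ft_force"])
r.move_straight((.651,.073,.27),.2)
s=r.state();print(s["clock"],s["position"],s["finger_gap"],s["ft_force"])
snap(r,"scene","2");snap(r,"top","2")
b=cv2.imread("pics/scene2.png")[110:270,220:360];a=cv2.imread("pics/top2.png")[110:270,200:340]
cv2.imwrite("pics/c2.png",np.hstack([cv2.resize(x,(392,448)) for x in(b,a)]))
```

```text
False
[0.4922 0.325  0.1191] [-1.0156 -0.6488 -0.2348]
4.2833 [0.4924 0.3252 0.1194] 0.008957283710835847 50.922308564186096 [-0.2486  0.5678  1.9112]
5.6917 [0.4915 0.3247 0.2691] 0.009285502815727136 50.655017495155334 [-1.0203  0.5371 -0.6398]
7.3333 [0.6506 0.0746 0.2699] 0.009080889273678316 [-0.5256 -0.0801 -0.6159]
```

View pics/c2.png

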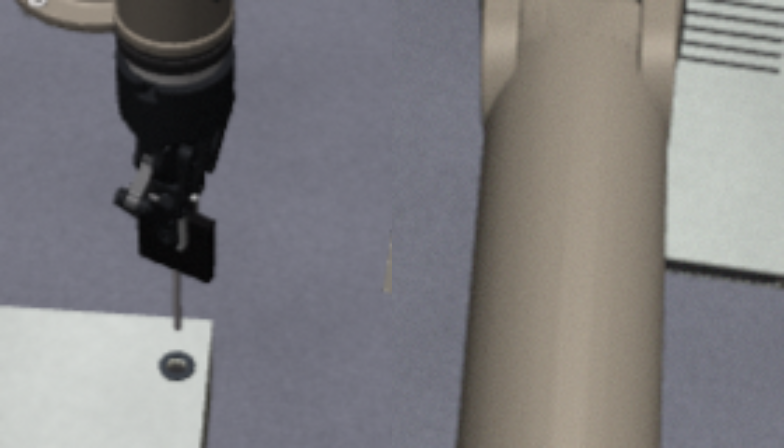

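The key hangs straight in the grip: rod tip at scene (283.6,227.5), hole at (283,240.5). The arm hides the hole in the top view. Locate the tip from its ray at its height.

Run:
```python
from h import *
from cell import r
np.set_printoptions(precision=4,suppress=True)
f=dict(np.load("pics/scene2.npz"));c=f["color"].astype(int)
for row in range(205,231): 
    x=c[row,276:292].max(1); print(row,x)
for z in(.157,.161,.165): print(z,plane(f,(283.6,227.8),z))
print(proj(f,(.6506,.0746,.161)),r.state()["position"])
```

```text
205 [127 120 115  90  46  14   9  10  11   8   7   9  10   9  11  11]
206 [126 126 127 124 113  90  64  33  12   7   9  11   9  11   8   9]
207 [129 127 126 125 125 106  87  66  57  39  17   9   7   9  11   7]
208 [128 128 127 127 127 105  92  75  87 107  88  59  36  17  10  10]
209 [129 128 129 129 129 111  93  75  92 120 121 116 113  90  49  16]
210 [130 131 132 129 130 114  93  76  92 120 129 128 127 118 110  86]
211 [130 130 129 129 128 114  95  75  93 119 128 127 126 123 125 121]
212 [128 128 126 128 129 113  94  74  93 121 128 126 125 125 125 125]
213 [128 127 124 125 125 111  92  74  94 120 127 127 127 128 127 126]
214 [131 132 128 126 124 110  93  74  97 122 128 128 130 129 128 128]
215 [132 133 132 129 128 111  92  75  99 122 128 128 128 128 127 126]
216 [130 129 132 129 126 111  92  75  97 123 128 127 127 127 127 127]
217 [128 128 131 128 127 112  92  74  99 124 128 128 126 129 128 128]
218 [129 132 130 128 126 110  91  74  98 126 129 129 128 128 126 128]
219 [132 129 129 128 127 110  91  74  85 120 129 130 130 126 125 125]
220 [130 130 129 129 128 112  92  74  78 116 130 130 128 126 125 124]
221 [128 130 127 127 127 110  91  76  78 116 126 128 128 126 126 123]
222 [136 132 128 126 127 116  93  74  79 117 126 128 128 128 125 124]
223 [193 192 192 181 176 159 109  75  90 142 157 147 144 145 143 130]
224 [209 209 210 205 205 186 121  76 108 178 197 194 194 195 195 191]
225 [209 208 210 209 210 188 121  75 112 188 208 208 208 208 208 207]
226 [209 209 209 210 210 187 121  73 112 189 208 209 208 207 206 205]
227 [209 209 209 209 210 204 145  88 139 195 209 209 208 207 205 206]
228 [209 209 209 209 210 209 196 186 196 205 209 209 208 206 205 206]
229 [209 210 210 211 210 209 208 209 208 209 209 209 209 207 205 205]
230 [209 208 209 209 210 210 210 208 207 207 209 210 208 206 205 204]
0.157 [0.6502 0.0742 0.157 ]
0.161 [0.6533 0.0742 0.161 ]
0.165 [0.6564 0.0741 0.165 ]
[283.7695 226.8038] [0.6507 0.0744 0.27  ]
```

Tip is within about 2 mm of the hole axis, and the fit allows ±5 mm, so insert.

Run:
```python
from h import *
from cell import r
np.set_printoptions(precision=4,suppress=True)
r.move_straight((.651,.073,.228),.1)
print("in",r.move_straight((.651,.073,.198),.04,threshold=4)); s=r.state();print(s["position"],s["ft_force"])
if s["position"][2]<.205:
    for z in(.183,.180,.178):
        t=r.move_straight((.651,.073,z),.03,threshold=20); r.hold(.1); s=r.state();print(z,t,s["clock"],s["position"],s["ft_force"],s["finger_gap"])
snap(r,"scene","3")
cv2.imwrite("pics/c3.png",cv2.resize(cv2.imread("pics/scene3.png")[130:290,160:330],(680,580)))
```

```text
in False
[0.6512 0.073  0.1982] [ 0.6753 -0.033  -1.0442]
0.183 False 9.65 [0.6515 0.073  0.1835] [0.8254 0.1518 4.5039] 0.009086454010172397
0.18 False 10.0 [0.6514 0.073  0.1804] [0.1704 0.1383 4.465 ] 0.009440638408530147
0.178 False 10.35 [0.6514 0.073  0.1785] [ 0.6529 -0.0899  4.9299] 0.009543884902551546
```

View pics/c3.png

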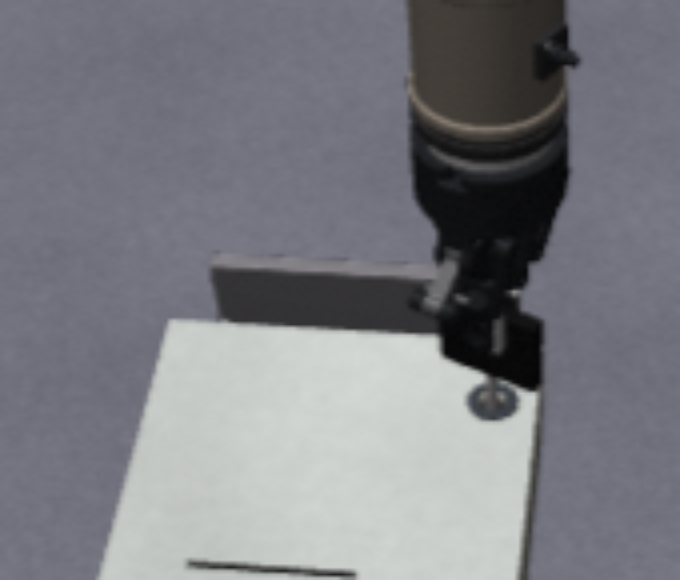

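The drawer has sprung ajar (grey panel edge at crop (212,258)–(440,268)) with the rod in the ring at (493,400). Return the key.

Run:
```python
from h import *
from cell import r
np.set_printoptions(precision=4,suppress=True)
r.move_straight((.651,.073,.275),.12)
r.move_straight((.4922,.325,.275),.2); r.hold(.3)
print(r.state()["position"])
r.move_straight((.4922,.325,.235),.1)
t=r.move_straight((.4922,.325,.122),.05,threshold=6); s=r.state();print(t,s["clock"],s["position"],s["ft_force"])
if not t:
    t=r.move_straight((.4922,.325,.118),.02,threshold=6); s=r.state();print(t,s["clock"],s["position"],s["ft_force"])
snap(r,"scene","4")
```

```text
[0.4925 0.3245 0.275 ]
False 16.2583 [0.4923 0.3251 0.1222] [ 0.1582 -0.0222 -0.1255]
True 16.5 [0.4928 0.3253 0.1194] [ 0.1987 -0.136   4.1843]
```

Run:
```python
from h import *
from cell import r
np.set_printoptions(precision=4,suppress=True)
r.move_gripper(.045)
r.move_straight((.4922,.325,.25),.15)
s=r.state();print(s["clock"],s["ft_force"])
S=snap(r,"scene","5");T=snap(r,"top","5")
a=cv2.imread("pics/top5.png");b=cv2.imread("pics/scene5.png")
cv2.imwrite("pics/c5.png",np.hstack([cv2.resize(x,(400,300),interpolation=cv2.INTER_NEAREST) for x in(a[150:300,140:340],b[130:280,220-40:420-40])] ))
```

```text
18.0083 [ 0.2245  0.1609 -1.0135]
```

View pics/c5.png

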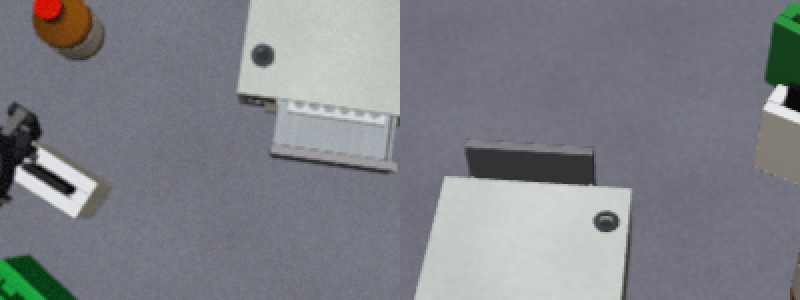

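The key is seated. Drawer panel's top edge runs from (276,226) to (338,233) in top and (213,201) to (277,204) in scene. It is open above, with the white sample block at the rear. Go down behind the panel and pull.

Run:
```python
from h import *
from cell import r
np.set_printoptions(precision=4,suppress=True)
S=dict(np.load("pics/scene5.npz"));T=dict(np.load("pics/top5.npz"))
A,e1=tri(S,(277,204.3),T,(276,226));B,e2=tri(S,(213.5,201.3),T,(338,232.8));print(A,e1,B,e2,np.linalg.norm(A-B))
M=(A+B)/2; d=A-B; yaw=np.arctan2(-d[0],d[1]); print("mid",M,"yaw",yaw)
yaw=-.117; ex=np.array([np.cos(yaw),np.sin(yaw)]);ey=np.array([-ex[1],ex[0]])
F=np.array([.606,.102])-.110*ey; E=F-.014*ey-.054*ex; print("predicted edge mid",E)
m=(M[:2]+E)/2
if np.linalg.norm(M[:2]-E)<.015:
    g=m+.028*ex
    o=min((down(yaw+np.pi/2),down(yaw-np.pi/2)),key=lambda o:np.abs(np.array(r.ik((*g,.22),o))-r.state()["joint_pos"]).max())
    r.move_gripper(0); r.move_pose((*g,.22),o)
    t=r.move_straight((*g,.066),.08,threshold=6); s=r.state();print("down",t,s["clock"],s["position"],s["ft_force"],g)
    snap(r,"scene","6");np.save("g.npy",np.r_[g,ex])
```

```text
[0.5316 0.0592 0.0971] 0.0028831557951066998 [ 0.5186 -0.0947  0.0993] 0.0017506919670426167 0.15450383983393948
mid [ 0.5251 -0.0178  0.0982] yaw -0.0839264821411064
predicted edge mid [ 0.5379 -0.0148]
down False 22.0083 [ 0.5596 -0.0195  0.0664] [0.4036 0.031  0.6571] [ 0.5593 -0.0196]
```

Run:
```python
from h import *
from cell import r
np.set_printoptions(precision=4,suppress=True)
v=np.load("g.npy");g,ex=v[:2],v[2:]
t=r.move_straight((*(g-.13*ex),.066),.06,threshold=12); s=r.state();print("pull",t,s["clock"],s["position"],np.dot(g-s["position"][:2],ex),s["ft_force"])
q=np.array(s["position"][:2])+.012*ex
r.move_straight((*q,.066),.05); r.move_straight((*q,.25),.15)
r.move_pose((.42,.25,.27),s["tool_rot"]); r.hold(.2)
s=r.state();print(s["clock"],s["ft_force"])
snap(r,"scene","7");snap(r,"top","7")
a=cv2.imread("pics/top7.png");b=cv2.imread("pics/scene7.png")
cv2.imwrite("pics/c7.png",np.hstack([cv2.resize(x,(400,340)) for x in(a[140:310,140:340],b[130:300,210:410])]))
```

```text
pull True 23.4583 [ 0.4726 -0.0095  0.0665] 0.08733296572789674 [ 1.2302 -0.7478  0.3299]
26.4417 [ 0.5811 -0.4971 -0.0781]
```

View pics/c7.png

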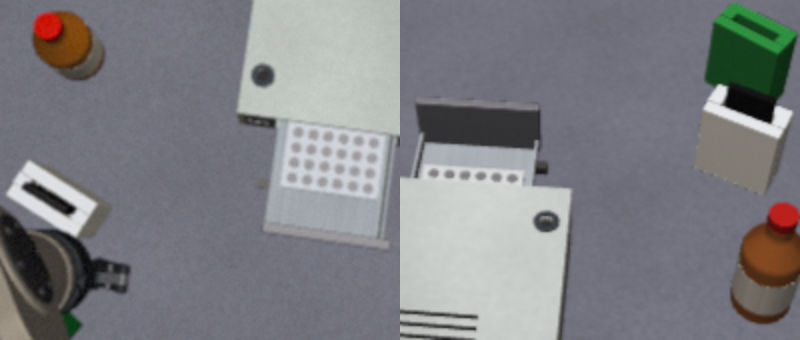

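The drawer is well out (panel edge at (264,230)–(388,243) left), and the key is in the white holder. Check opening and seating by numbers.

Run:
```python
from h import *
np.set_printoptions(precision=4,suppress=True)
L=lambda n:dict(np.load(f"pics/{n}.npz"))
S,T=L("scene7"),L("top7")
A,e1=tri(S,(280,183),T,(272,255));B,e2=tri(S,(219,180),T,(334,261.5));M=(A+B)/2
ex=np.array([.9932,-.1167]);F=np.array([.606,.102])-.110*np.array([.1167,.9932])
print(A,B,M,e1,e2,"opening ~",np.dot(F-M[:2],ex)+.006)
for n in("scene0","scene7"):
    m=(L(n)["color"].max(2)<45).astype(np.uint8)
    for k in blobs(m,(360,170,412,200))[:1]:print(n,cv2.contourArea(k),cv2.boundingRect(k),cv2.minAreaRect(k))
a=L("scene0")["color"][165:205,355:412].astype(int);b=S["color"][165:205,355:412];print(np.abs(a-b).max(2).mean(),(np.abs(a-b).max(2)>60).sum())
```

```text
[0.46   0.0676 0.0953] [ 0.448  -0.0855  0.0992] [ 0.454  -0.0089  0.0972] 0.0036681782575638693 0.002277924130696435 opening ~ 0.14399849439496198
scene0 312.0 (372, 170, 30, 21) ((386.1499938964844, 176.5500030517578), (25.930675506591797, 21.81971549987793), 18.434947967529297)
scene7 290.0 (373, 170, 29, 21) ((387.0, 180.0), (20.0, 28.0), 90.0)
3.2407894736842104 0
```

Seating is unchanged from the start, and the opening measures about 0.14 m. That carries a few mm of error, so I'll repeat the pull against the stop to be sure, then hand in.

Run:
```python
from h import *
from cell import r
np.set_printoptions(precision=4,suppress=True)
v=np.load("g.npy");ex=v[2:];c=np.array([.4726,-.0095]);o=down(-.117+np.pi/2)
o=min((o,down(-.117-np.pi/2)),key=lambda o:np.abs(np.array(r.ik((.485,-.011,.25),o))-r.state()["joint_pos"]).max())
q=c+.012*ex
r.move_pose((*q,.25),o); print(r.move_straight((*q,.066),.1,threshold=6))
t=r.move_straight((*(c-.02*ex),.066),.03,threshold=15); s=r.state()
print("pull",t,s["position"],np.dot(c-s["position"][:2],ex),s["ft_force"])
q=np.array(s["position"][:2])+.01*ex
r.move_straight((*q,.066),.05); r.move_straight((*q,.25),.15); r.hold(.5)
print(r.state()["clock"],r.state()["ft_force"])
if t: print(r.sign_off())
```

```text
False
pull True [ 0.4727 -0.0096  0.0668] -9.753589163504783e-05 [ 1.6118 -0.6065  0.7265]
32.45 [-0.0457 -0.6165 -0.0487]
the job is handed in; nothing more can be done
None
```

The job is handed in at about 32 s: the key tripped the latch and is back in its holder at its starting height, the drawer is pulled out to its stop (about 140 mm), and the rack, bottle and beaker were left alone.

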